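Reset the coat counter with one stroke

TASK

Reset the coat counter for the next piece: run your fingertips lightly along its curved row of standing tabs, from the round end to the square end, so that the tabs fold down flat one after another. Do not grip or lift anything, keep the touch light, leave the counter where it lies, and leave the eraser, jar, spool and sanding block around it alone.

Things in the scene. Friction and masses are not known exactly. Their poses are not given: they have to be found in the camera images.
- counter: coat counter: loose curved wooden bar, 40 mm wide, 10 mm thick, about 0.9 kg, with a row of six metal flip tabs. Their hinges lie on an arc of radius 120 mm, 38 mm apart along it. Origin: underside of the bar at the middle of the arc; z up; x to the outer side (arc centre 120 mm away along -x); y along the row from the round end (tab 1) to the square end block (tab 6; block 60 x 34 mm, 12 mm high)
- pivot1 (a point): middle of the hinge of tab 1 (the first, at the rounded end of the bar), fixed in the bar 13 mm above its underside
- tab1 (a joint): angle of tab 1, rad: 0 upright (its back stop), 1.5 folded flat along the row towards the square end. Tab 18 mm wide across the row, 2.5 thick, reaching 32 mm above its hinge; its two hinge lugs stand 16 mm above the table, a folded tab 15 mm. It stays where it is left up to about 0.9 rad, beyond that it drops flat by itself; about 0.1 N at its tip moves it
- pivot2 (a point): middle of the hinge of tab 2, fixed in the bar 13 mm above its underside
- tab2 (a joint): angle of tab 2, rad: 0 upright (its back stop), 1.5 folded flat along the row towards the square end. Tab 18 mm wide across the row, 2.5 thick, reaching 32 mm above its hinge; its two hinge lugs stand 16 mm above the table, a folded tab 15 mm. It stays where it is left up to about 0.9 rad, beyond that it drops flat by itself; about 0.1 N at its tip moves it
- pivot3 (a point): middle of the hinge of tab 3, fixed in the bar 13 mm above its underside
- tab3 (a joint): angle of tab 3, rad: 0 upright (its back stop), 1.5 folded flat along the row towards the square end. Tab 18 mm wide across the row, 2.5 thick, reaching 32 mm above its hinge; its two hinge lugs stand 16 mm above the table, a folded tab 15 mm. It stays where it is left up to about 0.9 rad, beyond that it drops flat by itself; about 0.1 N at its tip moves it
- pivot4 (a point): middle of the hinge of tab 4, fixed in the bar 13 mm above its underside
- tab4 (a joint): angle of tab 4, rad: 0 upright (its back stop), 1.5 folded flat along the row towards the square end. Tab 18 mm wide across the row, 2.5 thick, reaching 32 mm above its hinge; its two hinge lugs stand 16 mm above the table, a folded tab 15 mm. It stays where it is left up to about 0.9 rad, beyond that it drops flat by itself; about 0.1 N at its tip moves it
- pivot5 (a point): middle of the hinge of tab 5, fixed in the bar 13 mm above its underside
- tab5 (a joint): angle of tab 5, rad: 0 upright (its back stop), 1.5 folded flat along the row towards the square end. Tab 18 mm wide across the row, 2.5 thick, reaching 32 mm above its hinge; its two hinge lugs stand 16 mm above the table, a folded tab 15 mm. It stays where it is left up to about 0.9 rad, beyond that it drops flat by itself; about 0.1 N at its tip moves it
- pivot6 (a point): middle of the hinge of tab 6 (the last, next to the square end), fixed in the bar 13 mm above its underside
- tab6 (a joint): angle of tab 6, rad: 0 upright (its back stop), 1.5 folded flat along the row towards the square end. Tab 18 mm wide across the row, 2.5 thick, reaching 32 mm above its hinge; its two hinge lugs stand 16 mm above the table, a folded tab 15 mm. It stays where it is left up to about 0.9 rad, beyond that it drops flat by itself; about 0.1 N at its tip moves it
- eraser: eraser in a card sleeve, 18x44x11 mm, loose bystander inside the curve; origin under its centre
- jar: small pigment jar with a light lid, 48 mm across, 44 mm high, loose bystander on the outer side of the curve; origin under its centre
- spool: thread spool, 31 mm across, 40 mm high, loose bystander near the round end; origin under its centre
- sanding: wooden sanding block, 46x76x26 mm, loose bystander near the square end; origin under its centre

How it is judged:
By the outcome, as a careful person would: the job done as asked, in the order asked, and still so for the second after the job is handed in, with the robot touching nothing.
It also fails if it takes over 48 s, if anything falls off the work surface, if the arm or the gripper's body presses on something with over 40 N, if the wrist force passes 120 N, or if a joint passes its speed limit or range.

ROBOT

A 6-joint arm with a two-finger parallel gripper is mounted at the origin on a cart in front of the work surface, level with it; the furniture and walls round the work are solid. World frame = base frame: x ahead of the robot, y to its left, z up, the work surface at z = 0. Lengths are in m, angles in degrees, forces in N, time in s.
With the tool pointing down it reaches from about 0.425 to 0.95 m from the base axis. Payload 3.5 kg.
Tool frame: the origin (TCP) lies midway between the tips of the shut fingers; the grasp point (between the pads) lies grasp_offset behind it (grasp_offset is the distance from the TCP to the grasp point, in m); z points along the fingers, y is the direction in which the jaws open and shut (so a half turn about z gives the same grasp; the last joint's range is limited). The gripper opens to 85 mm and grips with 20 to 120 N. Pads are 22 mm wide; open, the fingers measure 114 mm over their backs; the gripper's body (76 mm by 85 mm) begins 54 mm behind the grasp point. The pads swing forward as they close: fully open they stand 13 mm farther back than shut.
Start: joints at [64.458, 16.404, 90.338, -0, 73.258, -8.594], TCP at [0.197, 0.646, 0.231] pointing down, gripper open.
Joint ranges: [-158.93, 158.93], [-51.34, 127.21], [12.03, 142.37], [-87.48, 267.48], [13.55, 161.25], [-162.69, 162.69]. Speed limits (degrees/s): [159.86, 159.86, 180, 180, 180, 180].

INTERFACE

Orientations are given as a 3x3 rotation matrix whose columns are the frame's x, y, z axes.
In Python, from station import * gives the robot as it stands.
- The arm moves only by the tool play_rows, never from a script. Its argument "deltas" is a list of rows, each a list of 7 numbers: the shift along the world's x, y, z in m, then the turn, a rotation vector about the world's x, y, z in rad, then the opening, from 0 (shut) to 1 (fully open). In form: [[tx, ty, tz, rx, ry, rz, gripper], ...]. A call has 1 to 10 rows; each row is the pose to reach, as a shift and turn from the pose commanded when the call began; what a row does not reach only later rows make up. A row lasts 1/12 s, in which the tool goes at most 41.7 mm and 7.16 degrees, less where a joint would pass 70% of its speed; a pose out of reach is approached as far as the arm can. A call with a gripper value outside its range is refused whole. The fingers move at their own pace and stop on an object; "squeeze" is the grip in N (left out, the last holds). Time passes only in rows, so rows that repeat a pose let the fingers close. It gives the time, the measured TCP pose, the force and the opening at its end, in the units of the state.
- observe(): the state, without advancing time (a new reading comes with each control period).
- grab_frame(name): name is "scene" or "side" or "wrist"; returns the picture (400x640x3 uint8, red, green, blue); there is no depth.
- camera_params(name): a dict with "fx", "fy", "cx", "cy" (pixels), "k1" (the pictures are not rectified: a ray, as slopes to the right and down, at radius r is drawn at 1 + k1 r^2 times it, then the intrinsics apply), "view" (4x4, takes a point from world to camera coordinates). Camera axes: x right, y up, looking along -z (the intrinsics and any distortion apply to the point x, -y, -z); pixel columns grow to the right and rows downward; lengths in m; the calibration is good to about 2 mm. A picture is of the moment at which its call begins: read the wrist's pose just before it. camera_params takes no time and is no camera call; for the wrist camera it gives the pose at the moment of the call.
- job_done(): hands the job in, once; it reports no verdict.
The state is a dict: "clock": time; "qpos": joint angles; "dq": joint speeds; "effort": joint torques, N m; "tool_pos": TCP position; "eef_rot": TCP orientation; "wrist_force": force on the tool from outside, world axes, zero at the start; "ft_torque": the same for the moment, N m; "finger_gap": finger opening in m.
Only numpy, scipy, OpenCV 4.12 (cv2) and the standard library are available. Lean on these libraries where they do the work, as an engineer would, in place of code of your own. Each camera call takes 0.05 s, during which the arm holds its last target.

## Working session

There is one attempt and no reset: what is moved stays moved. The work goes in short steps, Python scripts to look and compute and a tool call to move; the robot and the scene stay as the last step left them, time stands still between calls to the robot, and variables do not carry over. Pictures are saved under pics/ and viewed, and the job is handed in when it is done.

Besides the shell and the picture viewer there is one more tool, called after "Emit:" by a JSON object that holds its "name" and its "arguments", one argument or row to a line. play_rows: Moves the arm, as the interface text tells. Its arguments: {"type":"object","properties":{"deltas":{"type":"array","items":{"type":"array","items":{"type":"number"}}},"squeeze":{"type":"number"}},"required":["deltas"]}

```bash
ls; mkdir -p pics
python3 - <<'E'
from station import *
import cv2
s=observe();print(s)
for n in ["scene","side","wrist"]:
    p=camera_params(n);print(n,p)
    cv2.imwrite(f"pics/{n}0.png",grab_frame(n)[:,:,::-1])
E
```

```text
pics
{'clock': 0.0, 'qpos': array([ 6.44571013e+01,  1.64554398e+01,  9.04235929e+01,  2.81388608e-03,
        7.32567016e+01, -8.59415136e+00]), 'dq': array([ 0.00551763,  0.06472136,  0.06221102, -0.03430974, -0.00157692,
        0.02161878]), 'effort': array([-6.15532590e-04, -4.05992460e+01, -2.92620081e+01, -1.21905368e-04,
        6.01638603e-03, -1.40364712e-06]), 'tool_pos': array([0.19644628, 0.64509835, 0.22991648]), 'eef_rot': array([[-9.56561554e-01,  2.91528491e-01, -1.06391775e-03],
       [ 2.91530158e-01,  9.56559295e-01, -2.11718885e-03],
       [ 4.00479544e-04, -2.33538557e-03, -9.99997193e-01]]), 'wrist_force': array([ 0.13513153,  0.53878069, -0.1994693 ]), 'ft_torque': array([0.02229665, 0.01532842, 0.00739189]), 'finger_gap': 0.08521285804281581}
scene {'fx': 480.4019340562963, 'fy': 480.4019340562963, 'cx': 316.7783746897403, 'cy': 193.28272565192205, 'k1': 0.04285593041488329, 'view': array([[ 0.74298804, -0.66925131, -0.00845319, -0.48241123],
       [ 0.43204079,  0.46991958,  0.76975083, -0.31624101],
       [-0.51118443, -0.57556778,  0.63828849, -0.65078897],
       [ 0.        ,  0.        ,  0.        ,  1.        ]])}
side {'fx': 392.42081621210167, 'fy': 392.42081621210167, 'cx': 311.4602082998841, 'cy': 194.34570469081643, 'k1': 0.016546978422029384, 'view': array([[ 0.95842   , -0.28461677,  0.0206009 , -0.59427731],
       [ 0.18430111,  0.67249817,  0.716784  , -0.14582077],
       [-0.21786281, -0.68318336,  0.69699089, -0.77633088],
       [ 0.        ,  0.        ,  0.        ,  1.        ]])}
wrist {'fx': 310.8731339894727, 'fy': 310.8731339894727, 'cx': 321.3863201869828, 'cy': 198.96642649949456, 'k1': -0.01686983468813005, 'view': array([[ 0.29221658,  0.95634802, -0.00281676, -0.67314991],
       [-0.91924409,  0.28006438, -0.27668439,  0.03575545],
       [-0.2638177 ,  0.08344106,  0.96095672, -0.38000421],
       [ 0.        ,  0.        ,  0.        ,  1.        ]])}
```

View pics/scene0.png

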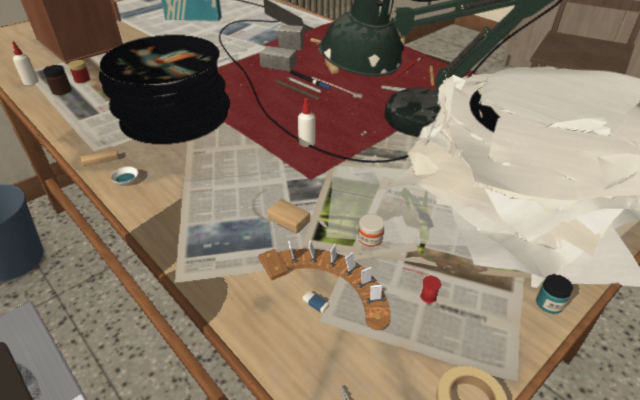

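View pics/side0.png

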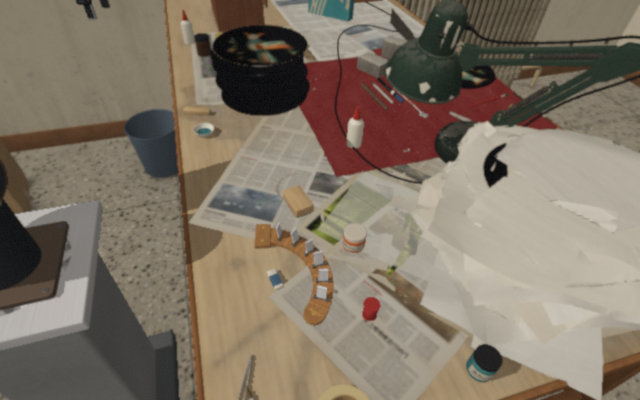

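View pics/wrist0.png

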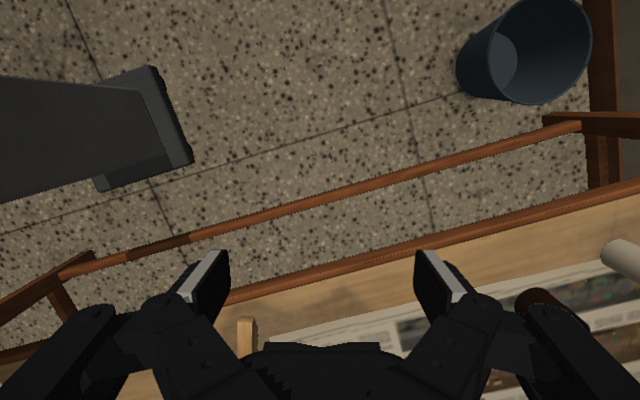

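The scene view shows the counter with its round end at about (377,315) and its square block at (273,263). The eraser is at (315,301), the jar at (370,231), the spool at (430,289) and the sanding block at (288,215). I'll zoom in to measure.

Run:
```python
import cv2
a=cv2.imread("pics/scene0.png")[190:340,245:445]
cv2.imwrite("pics/sc_crop.png",cv2.resize(a,None,fx=4,fy=4,interpolation=cv2.INTER_CUBIC))
a=cv2.imread("pics/side0.png")[180:330,230:390]
cv2.imwrite("pics/si_crop.png",cv2.resize(a,None,fx=4,fy=4,interpolation=cv2.INTER_CUBIC))
```

```text
(no output)
```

View pics/sc_crop.png

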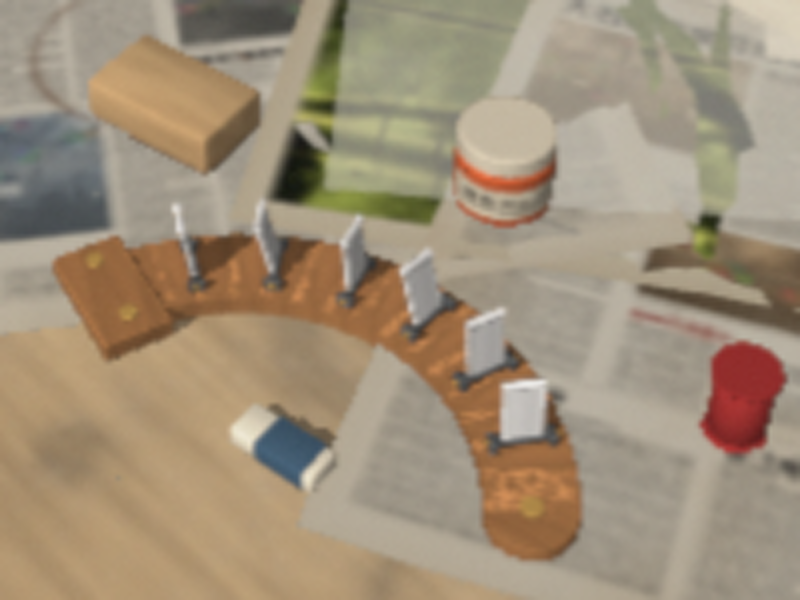

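View pics/si_crop.png

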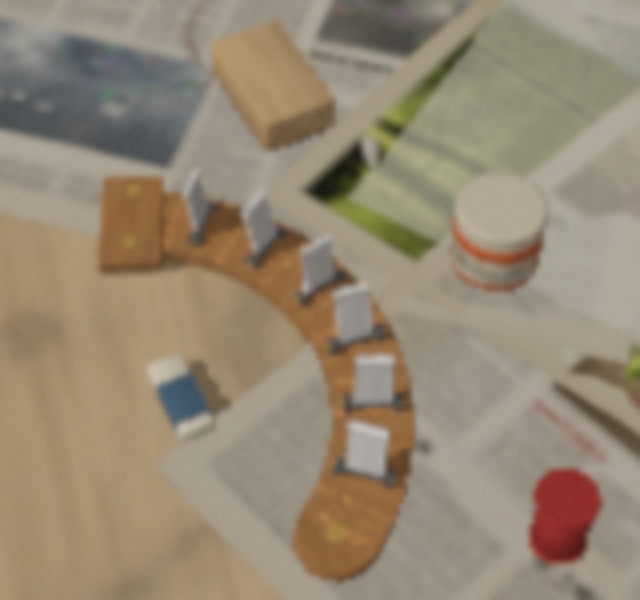

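```bash
cat > h.py <<'E'
import numpy as np
from scipy.optimize import least_squares
def ray(p,uv):
    x=(np.array(uv,float)-[p['cx'],p['cy']])/[p['fx'],p['fy']]
    r=x.copy()
    for _ in range(20): r=x/(1+p['k1']*(r@r))
    V=p['view'];R=V[:3,:3]
    return -R.T@V[:3,3], R.T@np.array([r[0],-r[1],-1])
def cast(p,uv,z):
    o,d=ray(p,uv); return o+d*(z-o[2])/d[2]
def proj(p,X):
    c=p['view'][:3,:3]@np.asarray(X,float)+p['view'][:3,3]
    s=np.array([c[0],-c[1]])/-c[2]; s=s*(1+p['k1']*(s@s))
    return s*[p['fx'],p['fy']]+[p['cx'],p['cy']]
def tri(a,b):
    (o1,d1),(o2,d2)=a,b
    t=np.linalg.lstsq(np.c_[d1,-d2],o2-o1,rcond=None)[0]
    A,B=o1+d1*t[0],o2+d2*t[1]
    return (A+B)/2,np.linalg.norm(A-B)
def local(s,r=0.12):  # arc length from middle -> local xy
    a=s/0.12; return np.array([-0.12+r*np.cos(a), r*np.sin(a)])
S=(np.arange(6)-2.5)*0.038
def world(pose,l):
    c,s=np.cos(pose[2]),np.sin(pose[2]); return np.array([pose[0]+c*l[0]-s*l[1],pose[1]+s*l[0]+c*l[1]])
def fit(P,idx,x0):
    f=lambda q: np.concatenate([world(q,local(S[i]))-p[:2] for i,p in zip(idx,P)])
    r=least_squares(f,x0); return r.x,r.fun.reshape(-1,2)
E
python3 - <<'E'
from station import *
from h import *
sc=camera_params("scene");si=camera_params("side")
hs=np.array([(523,441),(487,371),(428,322),(350,293),(273,280),(197,283)])/4+[245,190]-.375
hi=np.array([(366,469),(375,402),(357,338),(320,285),(260,250),(198,232)])/4+[230,180]-.375
ts=np.array([(525,382),(486,314),(418,260),(353,222),(263,207),(178,208)])/4+[245,190]-.375
ti=np.array([(368,426),(375,357),(352,288),(316,242),(258,198),(194,174)])/4+[230,180]-.375
for nm,a,b,z in(("hinge",hs,hi,.013),("top",ts,ti,.045)):
  A=[cast(sc,u,z) for u in a];B=[cast(si,u,z) for u in b]
  for i in range(6):
    print(nm,i+1,A[i][:2].round(4),B[i][:2].round(4),tri(ray(sc,a[i]),ray(si,b[i]))[0].round(4))
  m=np.mean(A,0)
  P=[(x+y)/2 for x,y in zip(A,B)]
  for t in (0,1.5,3,-1.5):
    q,res=fit(P,range(6),[m[0],m[1],t]); print(q.round(4),np.abs(res).max().round(4))
for nm,u,v,z in(("jar",(505,115),(500,190),.044),("spool",(748,360),(568,488),.04),("eraser",(282,445),(182,392),.011),("sand",(175,85),(270,75),.026)):
  print(nm,cast(sc,np.array(u)/4+[245,190],z).round(3),cast(si,np.array(v)/4+[230,180],z).round(3))
E
```

```text
hinge 1 [ 0.5634 -0.2396] [ 0.5684 -0.236 ] [ 0.5698 -0.2333  0.0044]
hinge 2 [ 0.5793 -0.2043] [ 0.5836 -0.2025] [ 0.5853 -0.1986  0.0046]
hinge 3 [ 0.5802 -0.1681] [ 0.5863 -0.1645] [ 0.5885 -0.1592  0.0018]
hinge 4 [ 0.5666 -0.1328] [ 0.5779 -0.1279] [ 0.5822 -0.115  -0.0093]
hinge 5 [ 0.5465 -0.1039] [ 0.5541 -0.0975] [ 5.557e-01 -9.150e-02  4.000e-04]
hinge 6 [ 0.5202 -0.0822] [ 0.5256 -0.077 ] [ 0.5264 -0.0728  0.0041]
[ 0.5788 -0.1484  0.2765] 0.0036
[ 0.5788 -0.1484  0.2765] 0.0036
[ 0.5788 -0.1484  0.2765] 0.0036
[ 0.5788 -0.1484  0.2765] 0.0036
top 1 [ 0.5657 -0.2357] [ 0.5689 -0.2335] [ 0.5698 -0.2316  0.0397]
top 2 [ 0.5803 -0.2003] [ 0.5834 -0.1988] [ 0.5845 -0.1962  0.0396]
top 3 [ 0.581  -0.1595] [ 0.5849 -0.1574] [ 0.5863 -0.1539  0.0383]
top 4 [ 0.576  -0.1242] [ 0.576  -0.1251] [ 0.5763 -0.1241  0.0442]
top 5 [ 0.5529 -0.0906] [ 0.5554 -0.0894] [ 0.5563 -0.0863  0.0403]
top 6 [ 0.5247 -0.0656] [ 0.5276 -0.0647] [ 0.5284 -0.0604  0.0393]
[ 0.5811 -0.1414  0.2401] 0.0018
[ 0.5811 -0.1414  0.2401] 0.0018
[ 0.5811 -0.1414  0.2401] 0.0018
[ 0.5811 -0.1414  0.2401] 0.0018
jar [ 0.677 -0.122  0.044] [ 0.678 -0.118  0.044]
spool [ 0.645 -0.287  0.04 ] [ 0.646 -0.286  0.04 ]
eraser [ 0.49  -0.174  0.011] [ 0.496 -0.171  0.011]
sand [0.588 0.014 0.026] [0.59  0.012 0.026]
```

Run:
```python
from station import *
from h import *
sc=camera_params("scene");si=camera_params("side")
for n,u,v in(("stackbase L",(118,130),(222,100)),("stackbase mid",(175,138),(262,110)),("stackbase R",(228,115),(305,95)),("stacktop L",(103,75),(213,50)),("stacktop R",(219,65),(306,48)),("bottle tip",(306,102),(355,112))):
  print(n,cast(sc,u,0).round(3),cast(si,v,0).round(3),tri(ray(sc,u),ray(si,v)))
```

```text
stackbase L [0.484 0.569 0.   ] [0.482 0.528 0.   ] (array([ 0.48342733,  0.56093415, -0.00736588]), np.float64(0.020441232900862822))
stackbase mid [0.572 0.439 0.   ] [0.592 0.439 0.   ] (array([ 0.60475106,  0.5189481 , -0.05164031]), np.float64(0.002390389793887697))
stackbase R [0.731 0.443 0.   ] [0.744 0.492 0.   ] (array([0.72928743, 0.44207809, 0.01567668]), np.float64(0.025251046704859555))
stacktop L [0.586 0.893 0.   ] [0.496 0.897 0.   ] (array([0.479005  , 0.52833039, 0.16380602]), np.float64(0.0033887833379164212))
stacktop R [0.883 0.718 0.   ] [0.845 0.831 0.   ] (array([0.73452997, 0.45766948, 0.15317225]), np.float64(0.03368077295032596))
bottle tip [0.929 0.356 0.   ] [0.866 0.356 0.   ] (array([0.78819632, 0.18797906, 0.11845676]), np.float64(0.00470567204193953))
```

Emit:
{"name": "play_rows", "arguments": {
  "deltas": [
    [0.02,-0.022,0.01,0,0,-0.06,0],
    [0.045,-0.05,0.02,0,0,-0.18,0],
    [0.07,-0.078,0.03,0,0,-0.3,0],
    [0.095,-0.106,0.03,0,0,-0.42,0],
    [0.12,-0.134,0.03,0,0,-0.54,0],
    [0.145,-0.162,0.03,0,0,-0.66,0],
    [0.17,-0.19,0.03,0,0,-0.78,0],
    [0.195,-0.218,0.03,0,0,-0.9,0],
    [0.21,-0.252,0.03,0,0,-1.02,0],
    [0.222,-0.288,0.03,0,0,-1.14,0]
  ],
  "squeeze": 20
}}

```text
clock: 0.98
tool_pos: [0.4198, 0.3561, 0.2609]
eef_rot: [[-0.128, 0.992, -0.0], [0.992, 0.128, -0.0], [-0.0, -0.0, -1.0]]
wrist_force: [-0.0, -0.0, 0.7]
finger_gap: -0.0004
```

Emit:
{"name": "play_rows", "arguments": {
  "deltas": [
    [0.01,-0.036,0,0,0,-0.1,0],
    [0.02,-0.072,0,0,0,-0.2,0],
    [0.03,-0.108,0,0,0,-0.3,0],
    [0.04,-0.144,0,0,0,-0.4,0],
    [0.05,-0.18,0,0,0,-0.5,0],
    [0.06,-0.216,0,0,0,-0.6,0],
    [0.07,-0.252,0,0,0,-0.65,0],
    [0.075,-0.288,0,0,0,-0.65,0],
    [0.08,-0.324,0,0,0,-0.65,0],
    [0.082,-0.36,0,0,0,-0.65,0]
  ]
}}

```text
clock: 1.82
tool_pos: [0.5007, -0.0042, 0.2611]
eef_rot: [[0.493, 0.87, -0.0], [0.87, -0.493, 0.0], [0.0, -0.0, -1.0]]
wrist_force: [0.7, -0.2, 0.1]
finger_gap: -0.0002
```

Emit:
{"name": "play_rows", "arguments": {
  "deltas": [
    [0.004,-0.036,0,0,0,0,0],
    [0.008,-0.072,0,0,0,0,0],
    [0.01,-0.108,0,0,0,0,0],
    [0.012,-0.144,0,0,0,0,0],
    [0.014,-0.18,0,0,0,0,0],
    [0.016,-0.216,0,0,0,0,0],
    [0.018,-0.25,0,0,0,0,0],
    [0.018,-0.272,0,0,0,0,0],
    [0.018,-0.288,0,0,0,0,0],
    [0.018,-0.288,0,0,0,0,0]
  ]
}}

```text
clock: 2.65
tool_pos: [0.5182, -0.2929, 0.2607]
eef_rot: [[0.495, 0.869, -0.001], [0.869, -0.495, -0.0], [-0.001, -0.001, -1.0]]
wrist_force: [-0.5, 1.1, 0.3]
finger_gap: 0.0
```

Run:
```python
from station import *
import cv2,pickle
s=observe();print(s['tool_pos'],s['eef_rot'].round(3),s['qpos'].round(1),s['clock'])
p=camera_params("wrist");a=grab_frame("wrist")
pickle.dump(p,open("w1.pkl","wb"))
cv2.imwrite("pics/w1.png",a[:,:,::-1])
```

```text
[ 0.51823537 -0.29292615  0.26067345] [[ 0.495  0.869 -0.001]
 [ 0.869 -0.495 -0.   ]
 [-0.001 -0.001 -1.   ]] [-39.2   5.2 100.1  -0.   74.7  -9.5] 2.65
```

View pics/w1.png

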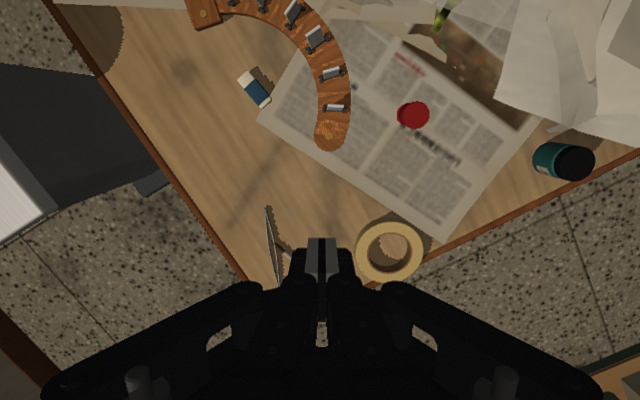

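Run:
```python
import cv2
a=cv2.imread("pics/w1.png")[0:155,180:380]
cv2.imwrite("pics/w1c.png",cv2.resize(a,None,fx=4,fy=3.87 and 4,interpolation=cv2.INTER_CUBIC)[:600])
```

```text
(no output)
```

View pics/w1c.png

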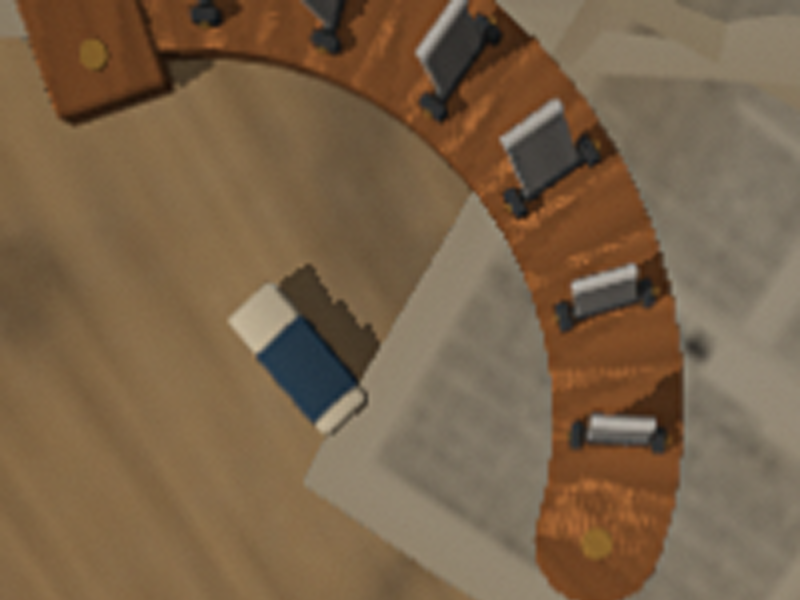

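Run:
```python
from h import *
import pickle
w=pickle.load(open("w1.pkl","rb"))
u=np.array([(617,437),(607,303),(553,175),(461,68)])/4+[180,0]-.375
P=[cast(w,x,.0145) for x in u]
print(np.round(P,4))
q,r=fit(P,range(4),[.58,-.145,.26]);print(q.round(4),r.round(4))
for s in (-.135,-.125,-.12,-.105,-.085,-.065,-.045,-.025,-.005,.015,.035,.055,.075,.095,.11,.118):
  p=world(q,local(s)); print(s,p.round(4),"d from cmd",(p-[.519,-.290]).round(3),"drz",round(q[2]+s/.12+.515,3))
for n,c in(("eraser",(298,358)),):
  print(cast(w,np.array(c)/4+[180,0],.011).round(3))
```

```text
[[ 0.5662 -0.2395  0.0145]
 [ 0.5821 -0.205   0.0145]
 [ 0.5854 -0.1673  0.0145]
 [ 0.5768 -0.1307  0.0145]]
[ 0.5826 -0.1486  0.2207] [[ 0.0003 -0.0002]
 [-0.0004 -0.0001]
 [-0.0001 -0.    ]
 [ 0.0002  0.0003]]
-0.135 [ 0.5397 -0.2691] d from cmd [0.021 0.021] drz -0.389
-0.125 [ 0.5473 -0.2626] d from cmd [0.028 0.027] drz -0.306
-0.12 [ 0.5509 -0.2592] d from cmd [0.032 0.031] drz -0.264
-0.105 [ 0.5608 -0.2479] d from cmd [0.042 0.042] drz -0.139
-0.085 [ 0.5716 -0.231 ] d from cmd [0.053 0.059] drz 0.027
-0.065 [ 0.5794 -0.2127] d from cmd [0.06  0.077] drz 0.194
-0.045 [ 0.5841 -0.1933] d from cmd [0.065 0.097] drz 0.361
-0.025 [ 0.5855 -0.1733] d from cmd [0.067 0.117] drz 0.527
-0.005 [ 0.5836 -0.1535] d from cmd [0.065 0.137] drz 0.694
0.015 [ 0.5784 -0.1342] d from cmd [0.059 0.156] drz 0.861
0.035 [ 0.5701 -0.116 ] d from cmd [0.051 0.174] drz 1.027
0.055 [ 0.5589 -0.0995] d from cmd [0.04  0.191] drz 1.194
0.075 [ 0.5451 -0.085 ] d from cmd [0.026 0.205] drz 1.361
0.095 [ 0.5291 -0.0731] d from cmd [0.01  0.217] drz 1.527
0.11 [ 0.5159 -0.0659] d from cmd [-0.003  0.224] drz 1.652
0.118 [ 0.5086 -0.0628] d from cmd [-0.01   0.227] drz 1.719
[ 0.495 -0.173  0.011]
```

Emit:
{"name": "play_rows", "arguments": {
  "deltas": [
    [0.01,0.01,-0.03,0,0,-0.1,0],
    [0.018,0.018,-0.065,0,0,-0.2,0],
    [0.021,0.021,-0.1,0,0,-0.3,0],
    [0.021,0.021,-0.135,0,0,-0.39,0],
    [0.021,0.021,-0.165,0,0,-0.39,0],
    [0.021,0.021,-0.19,0,0,-0.39,0],
    [0.021,0.021,-0.21,0,0,-0.39,0],
    [0.021,0.021,-0.225,0,0,-0.39,0],
    [0.021,0.021,-0.234,0,0,-0.39,0],
    [0.021,0.021,-0.234,0,0,-0.39,0]
  ]
}}

```text
clock: 3.53
tool_pos: [0.5384, -0.2669, 0.025]
eef_rot: [[0.786, 0.619, -0.004], [0.619, -0.786, 0.003], [-0.001, -0.005, -1.0]]
wrist_force: [-0.2, 0.0, 0.4]
finger_gap: -0.0001
```

Run:
```python
from station import *
import cv2,numpy as np
s=observe();print(s['tool_pos'],s['wrist_force'],s['clock'])
a=grab_frame("scene")[190:340,245:445,::-1];b=grab_frame("wrist")[:,:,::-1]
cv2.imwrite("pics/s2.png",cv2.resize(a,None,fx=4,fy=4,interpolation=cv2.INTER_CUBIC))
cv2.imwrite("pics/w2.png",b)
```

```text
[ 0.53844173 -0.26688269  0.02502634] [-0.15155167  0.01036445  0.39222391] 3.5333
```

View pics/s2.png

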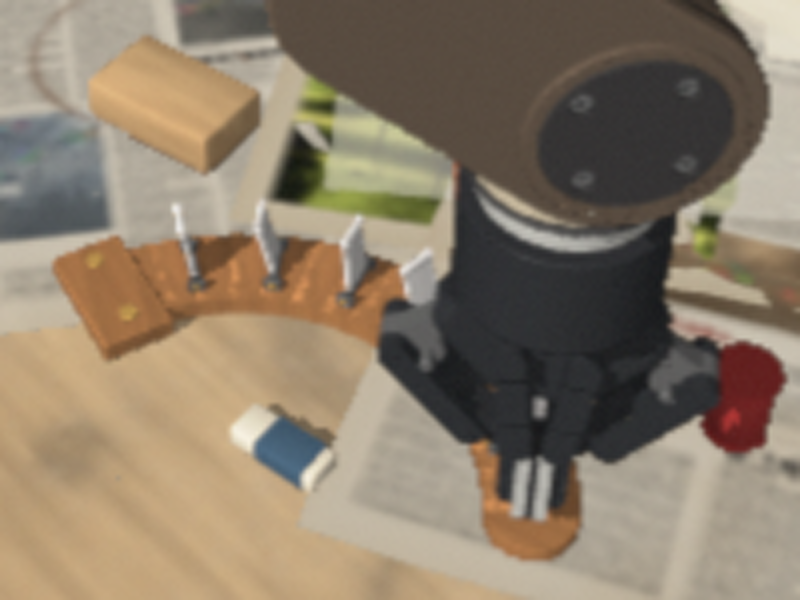

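View pics/w2.png

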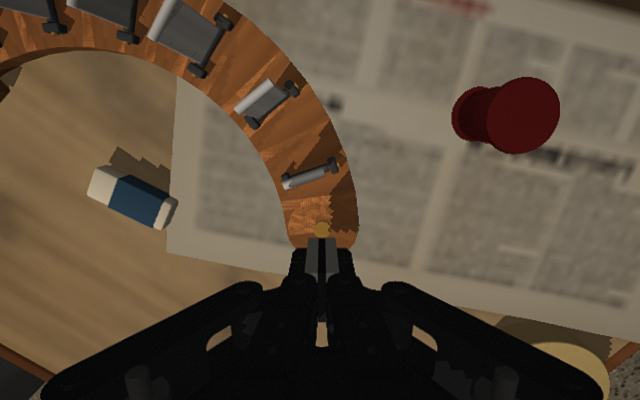

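The fingertips sit over the round end, before tab 1 and clear of everything. Next I'll work out the sweep waypoints.

Run:
```python
from h import *
q=[.5826,-.1486,.2207]
c=np.array([.540,-.269,-.905]);s=-.135
for k in range(6):
  L=[]
  for i in range(10):
    s+=.0043
    p=world(q,local(s)); t=np.array([p[0],p[1],q[2]+s/.12]); L.append(np.round(t-c,3))
  c=c+L[-1]; print(k,round(s,4),[list(map(float,x)) for x in L])
```

```text
0 -0.092 [[0.003, 0.003, 0.037], [0.006, 0.005, 0.072], [0.009, 0.008, 0.108], [0.012, 0.011, 0.144], [0.015, 0.015, 0.18], [0.018, 0.018, 0.216], [0.021, 0.021, 0.252], [0.023, 0.025, 0.287], [0.026, 0.028, 0.323], [0.028, 0.032, 0.359]]
1 -0.049 [[0.002, 0.004, 0.036], [0.004, 0.007, 0.072], [0.006, 0.011, 0.108], [0.008, 0.015, 0.143], [0.01, 0.019, 0.179], [0.011, 0.023, 0.215], [0.012, 0.027, 0.251], [0.013, 0.031, 0.287], [0.015, 0.036, 0.323], [0.015, 0.04, 0.358]]
2 -0.006 [[0.001, 0.004, 0.036], [0.002, 0.008, 0.072], [0.002, 0.013, 0.108], [0.002, 0.017, 0.144], [0.003, 0.021, 0.18], [0.002, 0.025, 0.215], [0.002, 0.03, 0.251], [0.002, 0.034, 0.287], [0.001, 0.038, 0.323], [0.001, 0.043, 0.359]]
3 0.037 [[-0.001, 0.004, 0.036], [-0.002, 0.008, 0.071], [-0.003, 0.012, 0.107], [-0.004, 0.016, 0.143], [-0.006, 0.02, 0.179], [-0.007, 0.024, 0.215], [-0.009, 0.028, 0.251], [-0.011, 0.032, 0.286], [-0.013, 0.036, 0.322], [-0.015, 0.04, 0.358]]
4 0.08 [[-0.002, 0.003, 0.036], [-0.004, 0.007, 0.072], [-0.007, 0.01, 0.108], [-0.01, 0.014, 0.143], [-0.012, 0.017, 0.179], [-0.015, 0.02, 0.215], [-0.018, 0.024, 0.251], [-0.021, 0.027, 0.287], [-0.024, 0.029, 0.323], [-0.028, 0.032, 0.358]]
5 0.123 [[-0.003, 0.003, 0.036], [-0.007, 0.005, 0.072], [-0.01, 0.008, 0.108], [-0.014, 0.01, 0.144], [-0.018, 0.012, 0.18], [-0.021, 0.014, 0.215], [-0.025, 0.016, 0.251], [-0.029, 0.018, 0.287], [-0.033, 0.019, 0.323], [-0.037, 0.021, 0.359]]
```

Emit:
{"name": "play_rows", "arguments": {
  "deltas": [
    [0.003,0.003,0,0,0,0.036,0],
    [0.006,0.005,0,0,0,0.072,0],
    [0.009,0.008,0,0,0,0.108,0],
    [0.012,0.011,0,0,0,0.144,0],
    [0.015,0.015,0,0,0,0.18,0],
    [0.018,0.018,0,0,0,0.216,0],
    [0.021,0.021,0,0,0,0.252,0],
    [0.023,0.025,0,0,0,0.287,0],
    [0.026,0.028,0,0,0,0.323,0],
    [0.028,0.032,0,0,0,0.359,0]
  ]
}}

```text
clock: 4.47
tool_pos: [0.5693, -0.2378, 0.0297]
eef_rot: [[0.518, 0.856, 0.003], [0.856, -0.518, -0.002], [0.0, 0.004, -1.0]]
wrist_force: [-0.5, -0.4, -0.4]
finger_gap: -0.0
```

Run:
```python
from station import *
import cv2
s=observe();print(s['tool_pos'],s['wrist_force'],s['clock'])
cv2.imwrite("pics/w3.png",grab_frame("wrist")[:,:,::-1])
```

```text
[ 0.5693008  -0.23777704  0.0297293 ] [-0.48040645 -0.37362329 -0.36779972] 4.4667
```

View pics/w3.png

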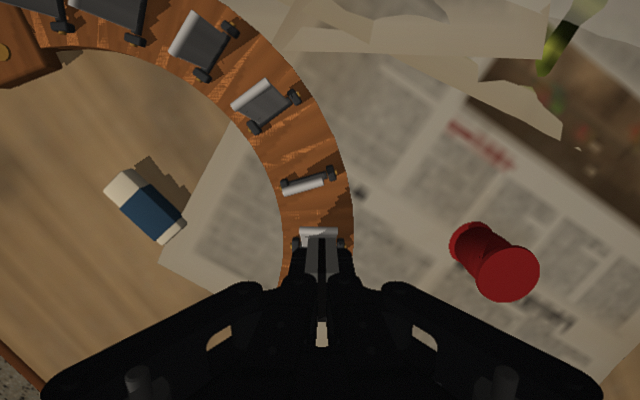

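Tab 1 is leaning in front of the fingertips at (318,232), and the force is only noise. The tool sits about 3 mm high, so I'll lower it slightly and continue.

Emit:
{"name": "play_rows", "arguments": {
  "deltas": [
    [0.002,0.004,-0.001,0,0,0.036,0],
    [0.004,0.007,-0.002,0,0,0.072,0],
    [0.006,0.011,-0.003,0,0,0.108,0],
    [0.008,0.015,-0.003,0,0,0.143,0],
    [0.01,0.019,-0.003,0,0,0.179,0],
    [0.011,0.023,-0.003,0,0,0.215,0],
    [0.012,0.027,-0.003,0,0,0.251,0],
    [0.013,0.031,-0.003,0,0,0.287,0],
    [0.015,0.036,-0.003,0,0,0.323,0],
    [0.015,0.04,-0.003,0,0,0.358,0]
  ]
}}

```text
clock: 5.35
tool_pos: [0.584, -0.1975, 0.0263]
eef_rot: [[0.186, 0.983, 0.003], [0.983, -0.186, -0.001], [-0.001, 0.003, -1.0]]
wrist_force: [0.9, -0.3, -0.8]
finger_gap: 0.0003
```

Run:
```python
from station import *
import cv2
s=observe();print(s['tool_pos'],s['wrist_force'],s['clock'])
cv2.imwrite("pics/w4.png",grab_frame("wrist")[:,:,::-1])
a=grab_frame("side")[180:330,230:390,::-1]
cv2.imwrite("pics/i4.png",cv2.resize(a,None,fx=4,fy=4,interpolation=cv2.INTER_CUBIC))
```

```text
[ 0.584011   -0.19753791  0.02625802] [ 0.94219646 -0.27458943 -0.8260892 ] 5.35
```

View pics/w4.png

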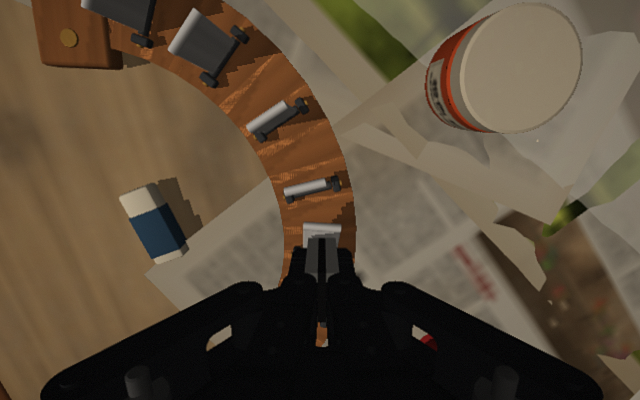

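View pics/i4.png

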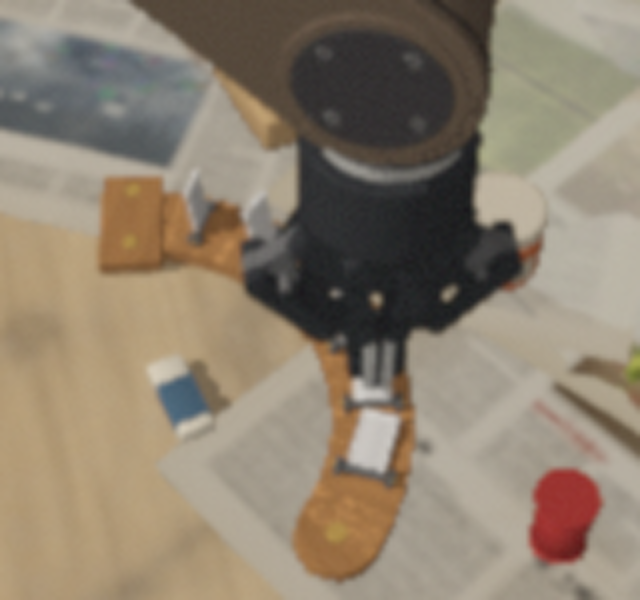

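In the side view, tab 1 is flat at (375,440), tab 2 is tilting under the tips and the bar hasn't moved. Continuing.

Emit:
{"name": "play_rows", "arguments": {
  "deltas": [
    [0.001,0.004,0,0,0,0.036,0],
    [0.002,0.008,0,0,0,0.072,0],
    [0.002,0.013,0,0,0,0.108,0],
    [0.002,0.017,0,0,0,0.144,0],
    [0.003,0.021,0,0,0,0.18,0],
    [0.002,0.025,0,0,0,0.215,0],
    [0.002,0.03,0,0,0,0.251,0],
    [0.002,0.034,0,0,0,0.287,0],
    [0.001,0.038,0,0,0,0.323,0],
    [0.001,0.043,0,0,0,0.359,0]
  ]
}}

```text
clock: 6.28
tool_pos: [0.5843, -0.1547, 0.0255]
eef_rot: [[-0.17, 0.985, 0.002], [0.985, 0.17, -0.001], [-0.001, 0.001, -1.0]]
wrist_force: [0.2, -0.3, 0.4]
finger_gap: -0.0
```

Emit:
{"name": "play_rows", "arguments": {
  "deltas": [
    [-0.001,0.004,0,0,0,0.036,0],
    [-0.002,0.008,0,0,0,0.071,0],
    [-0.003,0.012,0,0,0,0.107,0],
    [-0.004,0.016,0,0,0,0.143,0],
    [-0.006,0.02,0,0,0,0.179,0],
    [-0.007,0.024,0,0,0,0.215,0],
    [-0.009,0.028,0,0,0,0.251,0],
    [-0.011,0.032,0,0,0,0.286,0],
    [-0.013,0.036,0,0,0,0.322,0],
    [-0.015,0.04,0,0,0,0.358,0]
  ]
}}

```text
clock: 7.12
tool_pos: [0.5693, -0.1146, 0.0255]
eef_rot: [[-0.505, 0.863, 0.002], [0.863, 0.505, -0.001], [-0.002, 0.001, -1.0]]
wrist_force: [-0.0, -0.5, -0.2]
finger_gap: -0.0003
```

Run:
```python
from station import *
import cv2
s=observe();print(s['tool_pos'],s['wrist_force'],s['clock'])
cv2.imwrite("pics/w5.png",grab_frame("wrist")[:,:,::-1])
a=grab_frame("side")[180:330,230:390,::-1]
cv2.imwrite("pics/i5.png",cv2.resize(a,None,fx=4,fy=4,interpolation=cv2.INTER_CUBIC))
```

```text
[ 0.56933092 -0.11464487  0.02548898] [-0.03428592 -0.48952484 -0.16787874] 7.1167
```

View pics/w5.png

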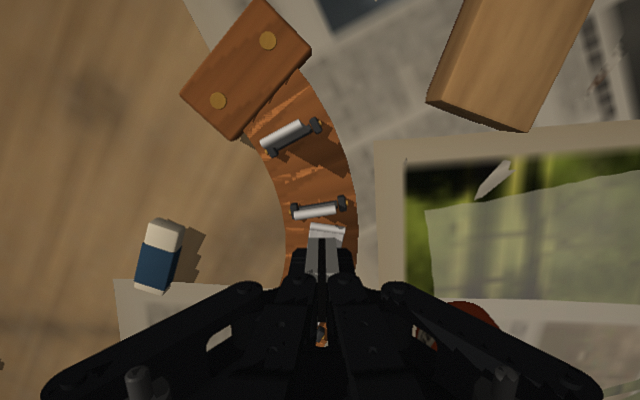

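View pics/i5.png

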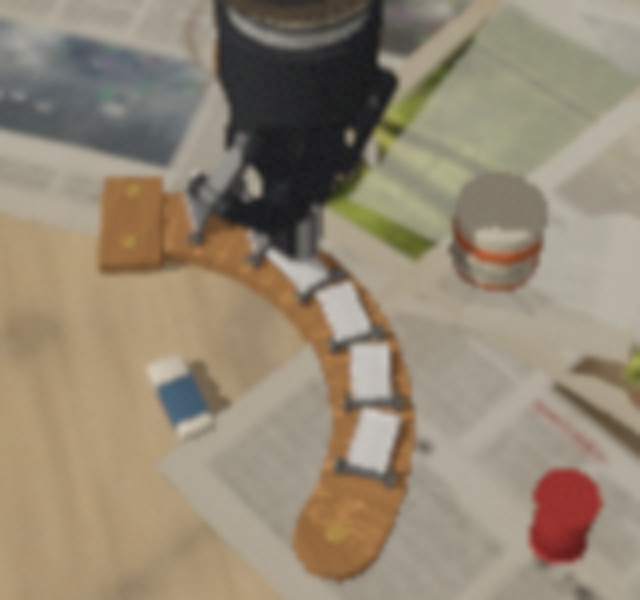

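Tabs 1–3 lie flat, tab 4 is going down, tabs 5 and 6 still stand, and the bar hasn't moved. On to the last stretch.

Emit:
{"name": "play_rows", "arguments": {
  "deltas": [
    [-0.002,0.003,0,0,0,0.036,0],
    [-0.004,0.007,0,0,0,0.072,0],
    [-0.007,0.01,0,0,0,0.108,0],
    [-0.01,0.014,0,0,0,0.143,0],
    [-0.012,0.017,0,0,0,0.179,0],
    [-0.015,0.02,0,0,0,0.215,0],
    [-0.018,0.024,0,0,0,0.251,0],
    [-0.021,0.027,0,0,0,0.287,0],
    [-0.024,0.029,0,0,0,0.323,0],
    [-0.028,0.032,0,0,0,0.358,0]
  ]
}}

```text
clock: 8.05
tool_pos: [0.5414, -0.0829, 0.0252]
eef_rot: [[-0.775, 0.632, 0.002], [0.632, 0.775, -0.001], [-0.002, 0.001, -1.0]]
wrist_force: [-0.6, 1.2, -0.1]
finger_gap: -0.0003
```

Emit:
{"name": "play_rows", "arguments": {
  "deltas": [
    [-0.003,0.003,0,0,0,0.036,0],
    [-0.007,0.005,0,0,0,0.072,0],
    [-0.01,0.008,0,0,0,0.108,0],
    [-0.014,0.01,0,0,0,0.144,0],
    [-0.018,0.012,0,0,0,0.18,0],
    [-0.021,0.014,0,0,0,0.215,0],
    [-0.025,0.016,0,0,0,0.251,0],
    [-0.029,0.018,0,0,0,0.287,0],
    [-0.033,0.019,0,0,0,0.323,0],
    [-0.037,0.021,0,0,0,0.359,0]
  ]
}}

```text
clock: 8.88
tool_pos: [0.5043, -0.0618, 0.0251]
eef_rot: [[-0.948, 0.32, 0.002], [0.32, 0.948, -0.001], [-0.002, -0.0, -1.0]]
wrist_force: [0.2, 0.1, -0.2]
finger_gap: -0.0003
```

Emit:
{"name": "play_rows", "arguments": {
  "deltas": [
    [0,0,0,0,0,0,0],
    [0,0,0.01,0,0,0,0],
    [0,0,0.03,0,0,0,0],
    [0,0,0.06,0,0,0,0],
    [0,0,0.09,0,0,0,0],
    [0,0,0.12,0,0,0,0],
    [-0.01,0.01,0.15,0,0,0,0],
    [-0.02,0.03,0.18,0,0,0,0],
    [-0.02,0.06,0.21,0,0,0,0],
    [-0.02,0.09,0.23,0,0,0,0]
  ]
}}

```text
clock: 9.72
tool_pos: [0.4846, 0.0288, 0.2592]
eef_rot: [[-0.946, 0.323, 0.006], [0.323, 0.946, -0.001], [-0.006, 0.001, -1.0]]
wrist_force: [0.6, -1.1, 0.7]
finger_gap: 0.0001
```

Emit:
{"name": "play_rows", "arguments": {
  "deltas": [
    [0,0.03,0,0,0,0,0],
    [0,0.06,0,0,0,0,0],
    [0,0.09,0,0,0,0,0],
    [0,0.12,0,0,0,0,0],
    [0,0.14,0,0,0,0,0],
    [0,0.15,0,0,0,0,0],
    [0,0.15,0,0,0,0,0],
    [0,0.15,0,0,0,0,0]
  ]
}}

```text
clock: 10.38
tool_pos: [0.4839, 0.1784, 0.2548]
eef_rot: [[-0.948, 0.319, 0.001], [0.319, 0.948, -0.001], [-0.001, -0.0, -1.0]]
wrist_force: [0.4, -0.5, 0.9]
finger_gap: 0.0002
```

Run:
```python
from station import *
import cv2
s=observe();print(s['tool_pos'],s['wrist_force'],s['clock'])
for n,(y0,x0,w) in {"side":(180,230,160),"scene":(190,245,200)}.items():
  f=grab_frame(n)[:,:,::-1]; cv2.imwrite(f"pics/{n}6f.png",f)
  cv2.imwrite(f"pics/{n}6.png",cv2.resize(f[y0:y0+150,x0:x0+w],None,fx=4,fy=4,interpolation=cv2.INTER_CUBIC))
```

```text
[0.48392048 0.17840195 0.25484724] [ 0.37210028 -0.51498313  0.93407552] 10.3833
```

View pics/side6.png

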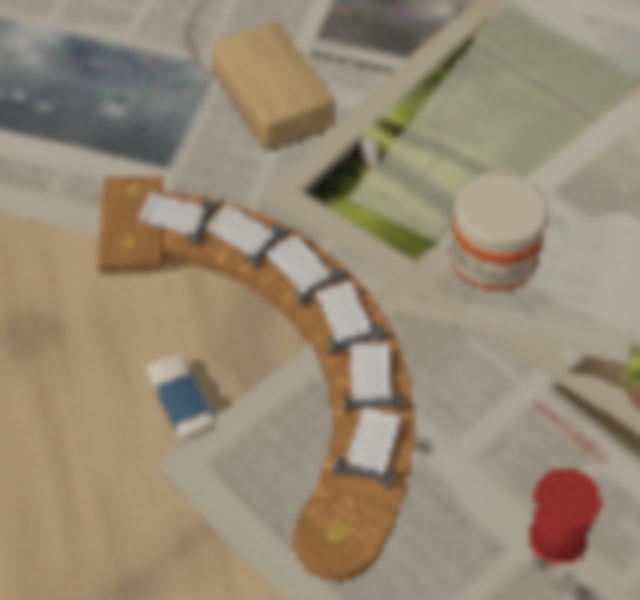

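View pics/scene6.png

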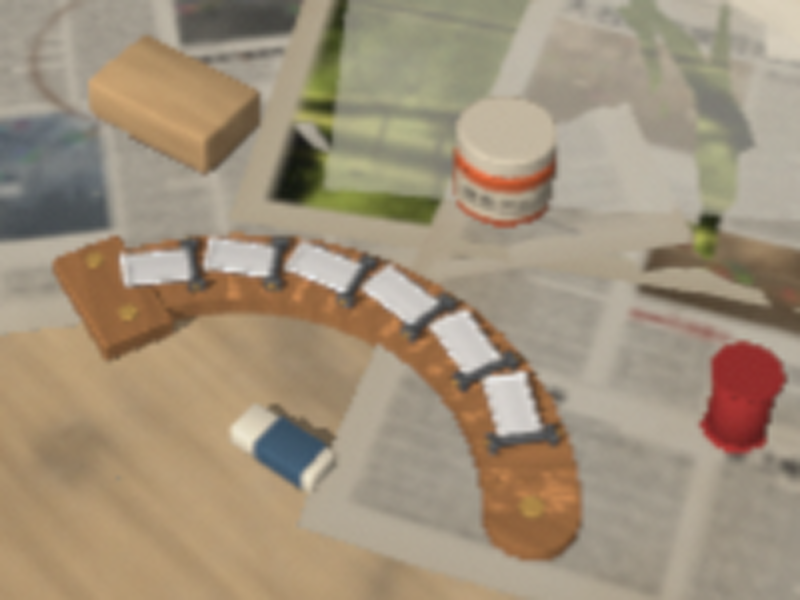

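Both views show all six tabs flat, with the counter, eraser, jar, spool and sanding block at the same pixels as at the start. I'm handing it in.

```bash
python3 -c "
from station import *
print(job_done())"
```

```text
the job is handed in; nothing more can be done
None
```

The coat counter is reset: all six tabs are folded flat, in order from the round end to the square end. I ran the shut fingertips along the arc about 25–30 mm above the table, then lifted straight up and moved clear. I handed in at about 10.5 s of the 48 s allowed.

- **Final views:** The scene and side pictures show every tab down. By eye, the counter, eraser, jar, spool and sanding block are at the same pixels as at the start.
- **Touch:** Wrist force readings, taken at the end of each move, stayed within about 1.5 N, no different from the readings in free air.
- **Height disagreement:** The tool read 29.7 mm against a commanded 27 mm on the first stretch. I lowered it 3 mm, and the rest of the sweep read 25–26 mm.
- **Position disagreement:** My first position estimate from the scene and side cameras was only good to about 5 mm. I re-measured with the wrist camera, which fitted tabs 1 to 4 to within 0.5 mm, and used that for the sweep.

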